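Snap the charger's cartridge fuse into its spring-clip holder

TASK

Take the longer of the two loose cartridge fuses on the shelf and lay it level over the empty fuse holder, along the line between the two spring clips. Press it straight down until both end caps have spread the clips and snapped fully home between them, then let go and leave it sitting there.

Things in the scene. Friction and masses are not known exactly. Their poses are not given: they have to be found in the camera images.
- fuse: The longer fuse, 96 mm overall: square white ceramic body 26 x 26 x 50 mm (grip this), round aluminium cap 26 mm across, 23 mm long on each end, its outer 5 mm chamfered to 18 mm across. About 130 g, lies on the work surface. Origin at its very centre, x axis along its length; any end or side may lead. A 66 mm fuse of the same make lies about too: too short for the holder.
- seat (a point): Where the fuse's centre rests in the holder, 40 mm above the work surface; x along the line between the clips, z up. Holder: fixed grey base 150 x 60 x 12 mm; under each end cap, 36 mm either side of the middle, a V saddle 10 mm thick, 50 mm wide, its top 46 mm above the work surface; free space for fingers between the saddles down to the base. The fuse goes in from straight above.
- clip_a (a joint): Lean in rad of the steel spring clip at the seat's +x end: 0 at rest, growing outwards; about 0.1 as the fuse passes, about 0.03 with it home. The clips are upright leaves 18 mm wide, 97 mm apart, with inward kinks (88 mm between) 12.5 mm above the seat point, then flaring out to about 112 mm apart at the top, 69 mm above the work surface. Pushing past the kinks takes about 10 N.
- clip_b (a joint): The same for the identical clip at the seat's -x end.
Not all that is in view belongs to the job. Leave any red look-alike of the fuse alone.

How it is judged:
By the outcome, as a careful person would: the job done as asked, in the order asked, and still so for the second after the job is handed in, with the robot touching nothing.
It also fails if it takes over 38 s, if anything falls off the work surface, if the arm or the gripper's body presses on something with over 40 N, if the wrist force passes 120 N, or if a joint passes its speed limit or range.

ROBOT

A 6-joint arm with a two-finger parallel gripper is mounted at the origin on the work surface. World frame = base frame: x ahead of the robot, y to its left, z up, the work surface at z = 0. Lengths are in m, angles in rad, forces in N, time in s.
With the tool pointing down it reaches from about 0.35 to 0.85 m from the base axis. Payload 8.1 kg.
Tool frame: the origin (TCP) lies at the very end of the fingers, on their centre line; the grasp point (between the pads) lies 19 mm behind it; z points along the fingers, y is the direction in which the jaws open and shut (so a half turn about z gives the same grasp; the last joint's range is limited). The gripper opens to 93 mm and grips with 3 to 60 N. Pads are 15 mm wide; open, the fingers measure 128 mm over their backs; the gripper's body (75 mm by 188 mm) begins 65 mm behind the grasp point.
Start: joints at [1.085, 0.13, 1.488, -0, 1.523, -0.085], TCP at [0.234, 0.552, 0.219] pointing down, gripper open.
Joint ranges: [-2.96, 2.96], [-0.89, 2.26], [0.02, 2.5], [-1.34, 4.48], [0, 2.73], [-2.66, 2.66]. Speed limits (rad/s): [2.39, 2.39, 2.79, 3.14, 3.14, 3.14].

INTERFACE

Orientations are given as a rotation vector (axis times angle).
In Python, from plant import robot gives the robot as it stands.
- The arm moves only by the shell command python3 -m inch 'ROWS' [FORCE]. ROWS is JSON, a list that holds one entry, the list of rows, each a list of 7 numbers: the shift along the tool's x, y, z in cm, then the turn, a rotation vector about the tool's x, y, z in degrees, then the gripper command: -1 is fully open, 1 is shut, values between are in proportion. A call has 1 to 5 rows; each row shifts and turns the commanded pose from where the row before left it, along the tool's axes as they then stand; what a row does not reach is not made up. A row lasts 1/10 s, in which the tool goes at most 50 mm and 8.59 degrees, less where a joint would pass 70% of its speed; a pose out of reach is approached as far as the arm can. A call with a gripper value outside its range is refused whole. The fingers move at their own pace and stop on an object; FORCE is the grip in N (left out, the last holds). Time passes only in rows, so rows that do not move let the fingers close. It gives the time, the measured TCP pose, the force and the opening at its end, in the units of the state.
- robot.read_state(): the state, without advancing time (a new reading comes with each control period).
- robot.read_camera(name): name is "scene" or "top" or "wrist"; returns a dict with "image" (384x512x3 uint8, blue, green, red), "K" (3x3 intrinsics, pixels), "R" (3x3) and "t" (3): a world point X has camera coordinates R X + t; the wrist camera has in their place "tool_from_camera" (4x4, takes a point from camera to tool coordinates, whose origin is the TCP and whose axes are the flange's). Camera axes: x right, y down, z forward; pixel columns grow to the right and rows downward; lengths in m; the calibration is good to about 2 mm. A picture is of the moment at which its call begins: read the wrist's pose just before it. There is no depth.
- robot.close_job(): hands the job in, once; it reports no verdict.
The state is a dict: "t": time; "q": joint angles; "dq": joint speeds; "joint_torque": joint torques, N m; "tool_pos": TCP position; "orientation": TCP orientation; "force": force on the tool from outside, world axes, zero at the start; "wrist_torque": the same for the moment, N m; "opening": finger opening in m.
Only numpy, scipy, OpenCV 4.12 (cv2) and the standard library are available. Lean on these libraries where they do the work, as an engineer would, in place of code of your own. Each camera call takes 0.05 s, during which the arm holds its last target. There are 200 camera calls.

## Working session

There is one attempt and no reset: what is moved stays moved. The work goes in short steps, Python scripts to look and compute and a shell command to move; the robot and the scene stay as the last step left them, time stands still between calls to the robot, and variables do not carry over. Pictures are saved under pics/ and viewed, about 8 in all and at most 12, crops included, and the job is handed in when it is done.

```bash
mkdir -p pics; python3 - <<'E'
from plant import robot
import cv2,numpy as np
s=robot.read_state();print(s)
for n in("scene","top"):
    c=robot.read_camera(n);cv2.imwrite(f"pics/{n}0.png",c["image"]);np.savez(f"pics/{n}0.npz",**c)
    print(n,c["K"].tolist(),np.round(c["R"],4).tolist(),c["t"])
c=robot.read_camera("wrist");print(c["tool_from_camera"],c["K"])
a=cv2.imread("pics/scene0.png")
E
```

```text
{'t': 0.0, 'q': array([ 1.08460938e+00,  1.31137498e-01,  1.48928005e+00, -2.23672402e-05,
        1.52304180e+00, -8.53874475e-02]), 'dq': array([-0.00062628, -0.00193494,  0.00055439, -0.00010774, -0.00156841,
        0.00131249]), 'joint_torque': array([ 1.45286343e-03, -5.59847188e+01, -4.91762817e+01,  7.70515809e-02,
        3.54996650e-02, -1.45638664e-04]), 'tool_pos': array([0.23379777, 0.5519371 , 0.21760119]), 'orientation': array([-6.25266463e-01, -3.07822461e+00,  2.82270539e-03]), 'force': array([-0.59764664, -0.18376545, -0.58986511]), 'wrist_torque': array([-0.01004769,  0.00374379,  0.02909413]), 'opening': 0.0930861761964106}
scene [[490.32289795438373, 0.0, 255.10112918871974], [0.0, 490.32289795438373, 186.47187621221835], [0.0, 0.0, 1.0]] [[0.758, 0.6522, 0.0072], [0.5678, -0.6545, -0.4993], [-0.3209, 0.3826, -0.8664]] [-0.3158367  -0.30356858  1.4368875 ]
top [[423.8876922446177, 0.0, 256.35195968517877], [0.0, 423.8876922446177, 194.8500695493185], [0.0, 0.0, 1.0]] [[0.0213, -0.9997, -0.0153], [-0.993, -0.0194, -0.1166], [0.1163, 0.0177, -0.9931]] [-0.05560654  0.4953      1.04965336]
[[ 1.52143108e-03 -9.55882269e-01 -2.93746105e-01  8.11693680e-02]
 [ 9.99998778e-01  1.34889212e-03  7.89958265e-04 -5.52774360e-04]
 [-3.58875293e-04 -2.93746948e-01  9.55883153e-01 -1.67440046e-01]
 [ 0.00000000e+00  0.00000000e+00  0.00000000e+00  1.00000000e+00]] [[310.97280116   0.         251.98902726]
 [  0.         310.97280116 191.41746661]
 [  0.           0.           1.        ]]
```

View pics/top0.png

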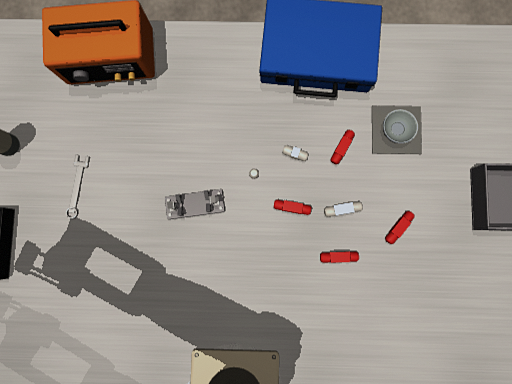

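View pics/scene0.png

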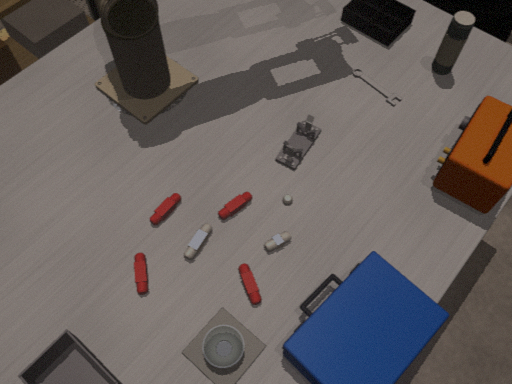

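The top view shows the long white fuse at (343,209), the short one at (295,153), the holder at (195,204), and red decoys at (293,207) and (340,256). The scene view shows the same fuse at (198,241) and the holder at (299,142).

```bash
cat > h.py <<'E'
import numpy as np,cv2
from scipy.spatial.transform import Rotation as Ro
def ray(c,uv,z,s=None):
    "pixel -> world point on plane z; s = state for the wrist camera"
    d=np.linalg.inv(c["K"])@[*uv,1.]
    if s is None: o=-c["R"].T@c["t"]; d=c["R"].T@d
    else:
        T=c["tool_from_camera"];R=Ro.from_rotvec(s["orientation"]).as_matrix()
        o=s["tool_pos"]+R@T[:3,3]; d=R@T[:3,:3]@d
    return o+d*(z-o[2])/d[2]
def poly(c,cnt,z,s=None): return np.array([ray(c,p,z,s)[:2] for p in cnt.reshape(-1,2).astype(float)])
def rect(P):
    r=cv2.minAreaRect((P*1000).astype(np.float32));b=cv2.boxPoints(r);e=b[1]-b[0],b[2]-b[1]
    e=max(e,key=np.linalg.norm);return np.round(r[0],1),np.round(sorted(r[1]),1),round(float(np.degrees(np.arctan2(e[1],e[0]))),1)
def blob(m,near):
    cs,_=cv2.findContours(m.astype(np.uint8),cv2.RETR_EXTERNAL,cv2.CHAIN_APPROX_NONE)
    cs=[c for c in cs if cv2.contourArea(c)>40]
    return min(cs,key=lambda c:np.linalg.norm(c.reshape(-1,2).mean(0)-near))
E
python3 - <<'E'
from h import *
for n,f,hd in(("top",(343,209),(195,204)),("scene",(198,241),(299,142))):
    c=dict(np.load(f"pics/{n}0.npz"));im=c["image"].astype(int)
    crop=lambda p,r:im[p[1]-r:p[1]+r,p[0]-r:p[0]+r]
    print(n,im[f[1],f[0]],im[f[1]+30,f[0]],im[hd[1],hd[0]])
    bg=cv2.medianBlur(c["image"],51).astype(int)
    d=np.abs(im-bg).max(2)
    for p,z in((f,.013),(hd,.012)):
        b=blob(cv2.morphologyEx((d>28).astype(np.uint8),cv2.MORPH_CLOSE,np.ones((5,5))),p)
        print(p,ray(c,p,z).round(3),rect(poly(c,b,z)))
E
```

```text
top [217 209 201] [165 173 177] [132 135 140]
(343, 209) [ 0.466 -0.268  0.013] (array([ 467.3, -267.8]), array([ 32.6, 100.8]), -77.5)
(195, 204) [0.471 0.113 0.012] (array([472.2, 113.1]), array([ 64.7, 154.3]), -80.7)
scene [148 141 141] [120 123 131] [88 86 95]
(198, 241) [ 0.467 -0.268  0.013] (array([ 470.8, -273.1]), array([ 36.2, 100. ]), -78.0)
(299, 142) [0.471 0.118 0.012] (array([470. , 122.8]), array([ 70.5, 184.4]), -80.4)
```

```bash
A='-2.97,-3.69,0,0,0,0,-1'
python3 -m inch '[[[-2.97,-3.69,0,0,0,0,-1],[-2.97,-3.69,0,0,0,0,-1],[-2.97,-3.69,0,0,0,0,-1],[-2.97,-3.69,0,0,0,0,-1],[-2.97,-3.69,0,0,0,0,-1]]]' 20
python3 -m inch '[[[-2.97,-3.69,0,0,0,0,-1],[-2.97,-3.69,0,0,0,0,-1],[-2.97,-3.69,0,0,0,0,-1],[-2.97,-3.69,0,0,0,0,-1],[-2.97,-3.69,0,0,0,0,-1]]]'
python3 -m inch '[[[-2.97,-3.69,0,0,0,0,-1],[-2.97,-3.69,0,0,0,0,-1],[-2.97,-3.69,0,0,0,0,-1],[-2.97,-3.69,0,0,0,0,-1],[-2.97,-3.69,0,0,0,0,-1]]]'
python3 -m inch '[[[-2.97,-3.69,0,0,0,0,-1],[-2.97,-3.69,0,0,0,0,-1],[-2.97,-3.69,0,0,0,0,-1],[0,0,0,0,0,7.8,-1],[0,0,0,0,0,7.8,-1]]]'
python3 -m inch '[[[0,0,0,0,0,7.8,-1],[0,0,0,0,0,7.8,-1],[0,0,0,0,0,7.8,-1],[0,0,0,0,0,7.8,-1],[0,0,0,0,0,7.8,-1]]]'
python3 -m inch '[[[0,0,0,0,0,0,-1],[0,0,0,0,0,0,-1]]]'
python3 - <<'E'
from plant import robot
from h import *
s=robot.read_state();c=robot.read_camera("wrist");cv2.imwrite("pics/w1.png",c["image"]);np.savez("pics/w1.npz",**c,**s);print(s["tool_pos"],s["orientation"],s["q"],s["force"])
E
```

```text
t: 0.65
tool_pos: [0.2987, 0.3229, 0.2183]
orientation: [-0.624, -3.079, 0.0]
force: [1.2, -0.4, -0.0]
opening: 0.0931
t: 1.15
tool_pos: [0.3636, 0.0951, 0.2187]
orientation: [0.625, 3.078, 0.0]
force: [1.2, -0.5, -0.7]
opening: 0.0931
t: 1.65
tool_pos: [0.4283, -0.1331, 0.2186]
orientation: [0.626, 3.078, 0.0]
force: [0.7, 0.3, 0.3]
opening: 0.0928
t: 2.15
tool_pos: [0.4667, -0.269, 0.2173]
orientation: [-1.048, -2.959, -0.001]
force: [0.6, -0.1, 0.3]
opening: 0.093
t: 2.65
tool_pos: [0.467, -0.2676, 0.2183]
orientation: [-1.974, -2.443, 0.0]
force: [-0.3, 0.3, -0.4]
opening: 0.0934
t: 2.85
tool_pos: [0.467, -0.2676, 0.2184]
orientation: [-1.962, -2.453, 0.0]
force: [0.2, -0.2, -0.0]
opening: 0.0929
[ 0.46704494 -0.26759962  0.21840865] [-1.96248464e+00 -2.45265877e+00  6.81476479e-05] [-6.15552488e-01 -3.60848811e-02  1.66036204e+00 -1.76585371e-05
  1.51775078e+00 -8.36688185e-01] [ 0.21108131 -0.17271916 -0.0447496 ]
```

View pics/w1.png

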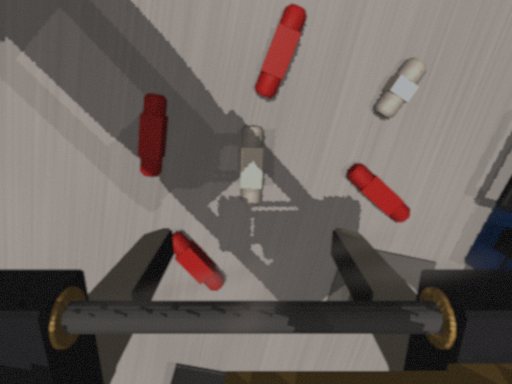

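The wrist view shows the long fuse upright in the image, with ends at about (253,125) and (251,203) and body edges at columns 240 to 265. There is clear room on both sides of it.

```bash
python3 - <<'E'
from h import *
d=dict(np.load("pics/w1.npz"));R=Ro.from_rotvec(d["orientation"]).as_matrix()
print("x ang",np.degrees(np.arctan2(R[1,0],R[0,0])))
a,b=ray(d,(253.5,125),.013,d),ray(d,(251,203),.013,d);m=(a+b)/2
print(a,b,np.linalg.norm(a-b),m,np.degrees(np.arctan2(*(a-b)[1::-1])))
print("tool shift cm",R.T@(m-d["tool_pos"])*100)
E
```

```text
x ang 102.67019326220021
[ 0.45867402 -0.21975084  0.013     ] [ 0.47716516 -0.31515661  0.013     ] 0.0971811901106845 [ 0.46791959 -0.26745373  0.013     ] 100.96882400655409
tool shift cm [-1.13460680e-02  9.47940873e-02  2.05408340e+01]
```

```bash
python3 -m inch '[[[0,0.1,4.2,0,0,1,-1],[0,0,4.2,0,0,0,-1],[0,0,4.2,0,0,0,-1],[0,0,4.2,0,0,0,-1],[0,0,3.0,0,0,0,-1]]]' 25
python3 -m inch '[[[0,0,1.0,0,0,0,-1],[0,0,0.6,0,0,0,-1],[0,0,0,0,0,0,1],[0,0,0,0,0,0,1],[0,0,0,0,0,0,1]]]'
python3 -m inch '[[[0,0,0,0,0,0,1],[0,0,0,0,0,0,1],[0,0,0,0,0,0,1],[0,0,0,0,0,0,1],[0,0,0,0,0,0,1]]]'
python3 -c "
from plant import robot;from h import *
s=robot.read_state();R=Ro.from_rotvec(s['orientation']).as_matrix();print(np.degrees(np.arctan2(R[1,0],R[0,0])),R[:,2])"
```

```text
t: 3.4
tool_pos: [0.4667, -0.2665, 0.0176]
orientation: [-1.984, -2.433, 0.0]
force: [-0.3, -0.8, 0.3]
opening: 0.0928
t: 3.9
tool_pos: [0.4695, -0.2684, 0.0066]
orientation: [1.987, 2.43, 0.0]
force: [-0.3, 0.2, 0.5]
opening: 0.0736
t: 4.4
tool_pos: [0.4681, -0.2674, 0.0046]
orientation: [-1.989, -2.432, 0.0]
force: [-0.7, 0.7, 0.0]
opening: 0.0337
101.43959455864548 [-8.47699315e-05  3.50294279e-05 -9.99999996e-01]
```

```bash
python3 -m inch '[[[0,0,0,0,0,0,1],[0,0,0,0,0,0,1],[0,0,0,0,0,0,1],[0,0,0,0,0,0,1]]]' 40
python3 -m inch '[[[0,0,-3,0,0,0,1],[0,0,-4.5,0,0,0,1],[0,0,-4.5,0,0,0,1],[0,0,-4.5,0,0,0,1],[0,0,-3.5,0,0,0,1]]]'
python3 -m inch '[[[4.55,1.31,0,0,0,0,1],[4.55,1.31,0,0,0,0,1],[4.55,1.31,0,0,0,0,1],[4.55,1.31,0,0,0,0,1],[4.55,1.31,0,0,0,0,1]]]'
python3 -m inch '[[[4.55,1.31,0,0,0,2,1],[0,0,0,0,0,0,1],[0,0,0,0,0,0,1]]]'
python3 - <<'E'
from plant import robot
from h import *
s=robot.read_state();c=robot.read_camera("wrist");cv2.imwrite("pics/w2.png",c["image"]);np.savez("pics/w2.npz",**c,**s)
R=Ro.from_rotvec(s['orientation']).as_matrix();print(s["tool_pos"],np.degrees(np.arctan2(R[1,0],R[0,0])),s["force"])
E
```

```text
t: 4.8
tool_pos: [0.468, -0.2674, 0.0046]
orientation: [-1.989, -2.432, 0.0]
force: [-0.9, -0.3, 1.1]
opening: 0.0255
t: 5.3
tool_pos: [0.4687, -0.2676, 0.2077]
orientation: [1.987, 2.43, 0.001]
force: [0.3, -1.0, -0.8]
opening: 0.0258
t: 5.8
tool_pos: [0.487, -0.0296, 0.2045]
orientation: [1.989, 2.431, 0.001]
force: [1.2, -0.1, -2.0]
opening: 0.0258
t: 6.1
tool_pos: [0.4909, 0.0168, 0.2044]
orientation: [-2.027, -2.4, 0.0]
force: [-0.4, -0.1, -1.0]
opening: 0.0259
[0.49091162 0.01683304 0.20439409] 99.63233048906415 [-0.4111918  -0.08909557 -0.96084102]
```

View pics/w2.png

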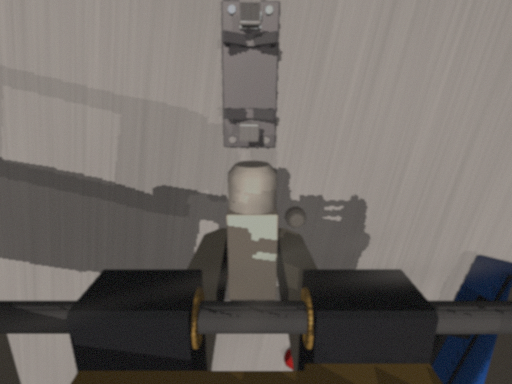

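The wrist view shows the fuse in the jaws with its leading cap at (252,161). The holder is at about (222..279, 0..147). I'll enlarge it to read the features.

```bash
python3 - <<'E'
import cv2
i=cv2.imread("pics/w2.png")[0:155,195:305]
cv2.imwrite("pics/w2c.png",cv2.resize(cv2.convertScaleAbs(i,alpha=1.5),None,fx=3.8,fy=3.8,interpolation=cv2.INTER_CUBIC))
E
```

```text
(no output)
```

View pics/w2c.png

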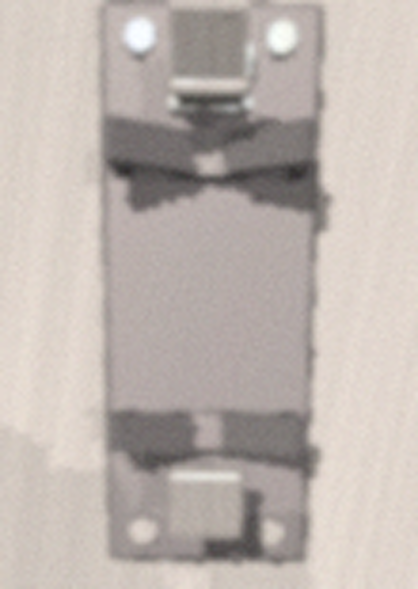

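The crop shows the base corners at (222,1), (280,1), (275,147) and (225,147) in full-image pixels. Both saddles and both clips are visible.

```bash
python3 - <<'E'
from h import *
d=dict(np.load("pics/w2.npz"));R=Ro.from_rotvec(d["orientation"]).as_matrix()
f=lambda p:ray(d,(p[0]/3.8+195,p[1]/3.8),.012,d)
for q in([(102,4),(322,4),(303,559),(113,559)],[(139,36),(282,36),(270,532),(143,532)]):
    P=np.array([f(p) for p in q]);m=P.mean(0);ax=(P[0]+P[1]-P[2]-P[3])[:2]
    print("sizes",np.linalg.norm(ax)/2,[round(np.linalg.norm(P[i]-P[i+1]),4) for i in(0,2)],"centre",m,"ang",np.degrees(np.arctan2(ax[1],ax[0])),"tool shift cm",R.T@(m-d["tool_pos"])*100)
# fuse leading end in tool coordinates, tool z of its centre -8.4 mm (+9mm for low rim)
T=d["tool_from_camera"]
for v,z in((161,.0006),(161,.0046)):
    r=T[:3,:3]@np.linalg.inv(d["K"])@[252.,v,1];o=T[:3,3];print("end",(o+r*(z-o[2])/r[2])*1000)
E
```

```text
sizes 0.14915299475420654 [np.float64(0.059), np.float64(0.058)] centre [0.47296496 0.1142116  0.012     ] ang 99.18576513441957 tool shift cm [ 9.90292456 -0.13402606 19.23839045]
sizes 0.13334209202658007 [np.float64(0.0386), np.float64(0.0385)] centre [0.47249522 0.11443217 0.012     ] ang 99.11233213318455 tool shift cm [ 9.93252998 -0.17664719 19.23840046]
end [47.0039384  0.5597969  0.6      ]
end [46.19246972  0.56329482  4.6       ]
```

```bash
python3 -m inch '[[[4.5,-0.15,0,0,0,0.5,1],[4.5,0,0,0,0,0,1],[0.95,0,3,0,0,0,1],[0,0,4.4,0,0,0,1],[0,0,3,0,0,0,1]]]'
python3 -m inch '[[[0,0,2,0,0,0,1],[0,0,0,0,0,0,1],[0,0,0,0,0,0,1]]]'
python3 - <<'E'
from plant import robot
from h import *
s=robot.read_state();c=robot.read_camera("wrist");np.savez("pics/w3.npz",**c,**s)
b=robot.read_camera("scene")["image"]
R=Ro.from_rotvec(s['orientation']).as_matrix();print(s["tool_pos"],np.degrees(np.arctan2(R[1,0],R[0,0])),s["force"])
w=cv2.resize(c["image"][80:280,165:340],None,fx=2.3,fy=2.3,interpolation=2);x=cv2.resize(b[80:180,240:340],(380,460),interpolation=2)
cv2.imwrite("pics/w3.png",np.hstack([w,x]))
E
```

```text
t: 6.65
tool_pos: [0.473, 0.1125, 0.0982]
orientation: [-2.042, -2.386, 0.002]
force: [-0.6, -0.8, -1.3]
opening: 0.0258
t: 6.95
tool_pos: [0.474, 0.1125, 0.0809]
orientation: [-2.044, -2.386, 0.001]
force: [0.4, 0.3, -1.0]
opening: 0.0259
[0.47396602 0.11248332 0.08093064] 98.83235719465357 [ 0.40533806  0.25484165 -1.01331226]
```

View pics/w3.png

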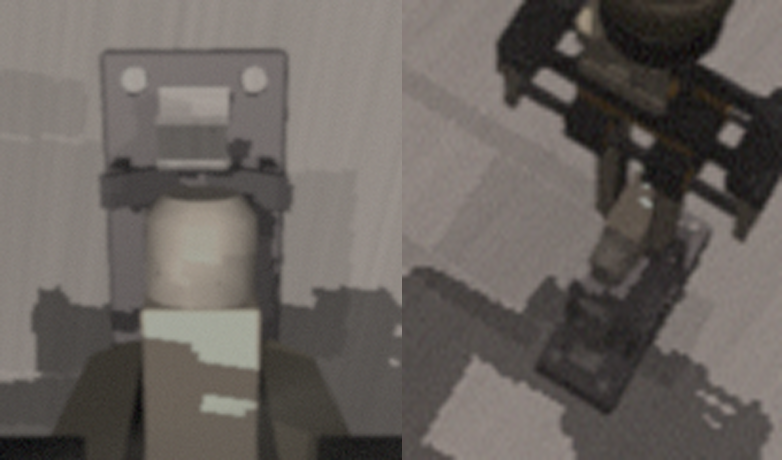

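The left half (wrist) shows the cap between the screws at (134,79) and (255,79) in crop pixels, with the far clip ahead of it. The right half (scene) shows the fuse above the holder and aligned with it. I'll cross-check the remaining offset from the screws and the far edge.

```bash
python3 - <<'E'
from h import *
d=dict(np.load("pics/w3.npz"));R=Ro.from_rotvec(d["orientation"]).as_matrix()
f=lambda p:ray(d,(p[0]/2.3+165,p[1]/2.3+80),.012,d)
u=np.array([np.cos(np.radians(99.15)),np.sin(np.radians(99.15)),0])
for q,l in(([(134,79),(255,79)],.0667),([(102,50),(288,50)],.075)):
    P=[f(p) for p in q];m=(P[0]+P[1])/2-l*u;e=P[1]-P[0]
    print(m,np.linalg.norm(e),np.degrees(np.arctan2(e[1],e[0])),R.T@(m-d["tool_pos"])*100)
E
```

```text
[0.47286569 0.11377432 0.012     ] 0.038870421733972045 8.919624691114922 [ 0.14540461 -0.0851141   6.89309187]
[0.47297453 0.11445203 0.012     ] 0.059068139864738564 8.91957805076426 [ 0.2107008  -0.06395386  6.89307132]
```

```bash
python3 -m inch '[[[0.22,-0.08,0,0,0,-0.3,1],[0,0,0.5,0,0,0,1],[0,0,0.5,0,0,0,1],[0,0,0.5,0,0,0,1],[0,0,0,0,0,0,1]]]' 60
python3 -m inch '[[[0,0,0.5,0,0,0,1],[0,0,0.5,0,0,0,1],[0,0,0,0,0,0,1]]]'
python3 -m inch '[[[0,0,0.5,0,0,0,1],[0,0,0.5,0,0,0,1],[0,0,0,0,0,0,1]]]'
```

```text
t: 7.55
tool_pos: [0.4717, 0.1157, 0.0645]
orientation: [-2.034, -2.392, 0.002]
force: [-1.2, 0.5, -1.5]
opening: 0.0255
t: 7.85
tool_pos: [0.4735, 0.1157, 0.0561]
orientation: [2.035, 2.392, 0.002]
force: [0.4, -0.1, 1.6]
opening: 0.0261
t: 8.15
tool_pos: [0.4733, 0.1157, 0.0457]
orientation: [2.035, 2.392, 0.002]
force: [3.8, -0.2, -0.6]
opening: 0.0254
```

```bash
python3 -m inch '[[[-0.1,0,0.4,0,0,0,1],[0,0,0.4,0,0,0,1],[0,0,0,0,0,0,1]]]'
python3 -m inch '[[[0,0,0.3,0,0,0,1],[0,0,0.3,0,0,0,1],[0,0,0,0,0,0,1]]]'
python3 -m inch '[[[0,0,0.1,0,0,0,1],[0,0,0,0,0,0,1]]]'
```

```text
t: 8.45
tool_pos: [0.4723, 0.1147, 0.0367]
orientation: [-2.035, -2.392, 0.001]
force: [3.8, 0.5, -3.8]
opening: 0.0254
t: 8.75
tool_pos: [0.472, 0.1147, 0.0316]
orientation: [-2.035, -2.392, 0.002]
force: [-6.3, -0.6, 6.7]
opening: 0.0257
t: 8.95
tool_pos: [0.4721, 0.1146, 0.0315]
orientation: [-2.035, -2.392, 0.002]
force: [-9.1, -2.4, 17.9]
opening: 0.0254
```

```bash
python3 -m inch '[[[0,0,0.1,0,0,0,1],[0,0,0,0,0,0,1],[0,0,0,0,0,0,1]]]'
python3 -m inch '[[[0,0,-0.2,0,0,0,1],[0,0,0,0,0,0,-1],[0,0,0,0,0,0,-1],[0,0,0,0,0,0,-1],[0,0,0,0,0,0,-1]]]' 
python3 -m inch '[[[0,0,0,0,0,0,-1],[0,0,0,0,0,0,-1],[0,0,0,0,0,0,-1],[0,0,0,0,0,0,-1],[0,0,0,0,0,0,-1]]]'
python3 -m inch '[[[0,0,-1,0,0,0,-1],[0,0,-3,0,0,0,-1],[0,0,-4,0,0,0,-1],[0,0,-4,0,0,0,-1],[0,0,0,0,0,0,-1]]]'
python3 -m inch '[[[-4,0,0,0,0,0,-1],[-4,0,0,0,0,0,-1],[0,0,0,0,0,0,-1],[0,0,0,0,0,0,-1]]]'
python3 - <<'E'
from plant import robot
from h import *
s=robot.read_state();c=robot.read_camera("wrist");np.savez("pics/w4.npz",**c,**s);print(s["tool_pos"],s["force"])
b=robot.read_camera("scene")["image"]
w=cv2.resize(c["image"][0:200,165:340],None,fx=2.3,fy=2.3,interpolation=2);x=cv2.resize(b[95:185,255:345],(380,460),interpolation=2)
cv2.imwrite("pics/w4.png",np.hstack([w,x]))
E
```

```text
t: 9.25
tool_pos: [0.4721, 0.1147, 0.0314]
orientation: [-2.035, -2.392, 0.003]
force: [-14.5, -3.0, 27.8]
opening: 0.0256
t: 9.75
tool_pos: [0.4727, 0.1147, 0.0314]
orientation: [-2.035, -2.393, 0.0]
force: [0.1, -0.0, -0.1]
opening: 0.0533
t: 10.25
tool_pos: [0.4728, 0.1148, 0.0316]
orientation: [-2.035, -2.393, -0.0]
force: [-0.1, -0.2, -0.8]
opening: 0.0908
t: 10.75
tool_pos: [0.4769, 0.1153, 0.1592]
orientation: [2.03, 2.387, 0.013]
force: [0.8, 0.2, 0.8]
opening: 0.0927
t: 11.15
tool_pos: [0.4855, 0.0353, 0.1517]
orientation: [-2.038, -2.39, -0.0]
force: [-0.4, -0.6, 0.7]
opening: 0.0929
[0.48550972 0.03529799 0.15168979] [-0.41210945 -0.6220359   0.69374185]
```

View pics/w4.png

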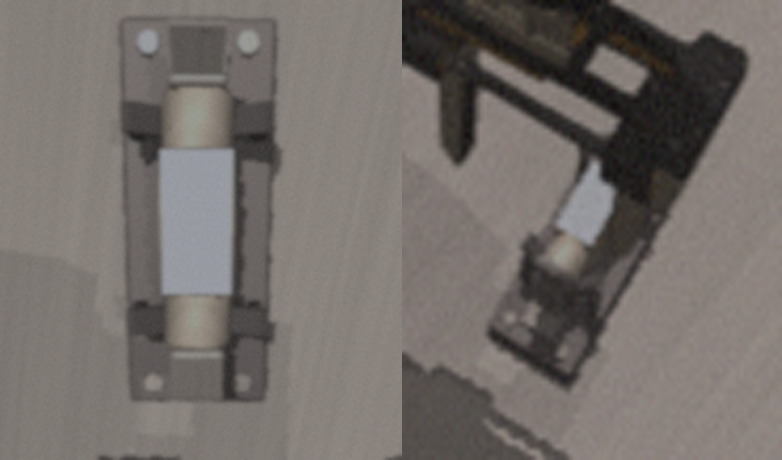

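The fuse lies between both clips, with its body at crop (160..235, 149..295), centred and parallel to the base. One size check will confirm its height and level.

```bash
python3 - <<'E'
from h import *
d=dict(np.load("pics/w4.npz"))
f=lambda p,z:ray(d,(p[0]/2.3+165,p[1]/2.3),z,d)
for z in(.053,.066):
    P=[f(p,z) for p in((159.5,149),(235,149),(233,295),(162,295))]
    print(z,np.mean(P,0),"widths",np.linalg.norm(P[0]-P[1]),np.linalg.norm(P[2]-P[3]),"len",np.linalg.norm(P[0]+P[1]-P[2]-P[3])/2)
Q=[f(p,.012) for p in((121,18),(275,18),(267,399),(131,399))];print("base",np.mean(Q,0),np.linalg.norm(Q[0]+Q[1]-Q[2]-Q[3])/2)
E
```

```text
0.053 [0.47244211 0.11425875 0.053     ] widths 0.026125528991051535 0.026014703046508336 len 0.0497435292490563
0.066 [0.47247537 0.11431351 0.066     ] widths 0.024849497591827696 0.024744084643328907 len 0.047313939966797273
base [0.47271763 0.11472436 0.012     ] 0.14893417760139727
```

The body measures 26 x 50 mm at the home height of 53 mm, is equally wide at both ends so it is level, and is centred within 0.5 mm. I'm handing the job in.

```bash
python3 -c "
from plant import robot
print(robot.close_job(), robot.read_state()['t'])"
```

```text
the job is handed in; nothing more can be done
the job is handed in; nothing more can be done
```

The 96 mm fuse is in the holder, snapped down between both clips, and the gripper has let go and moved clear. The job was handed in at about 11 s on the robot's clock.

- **Pressing:** I pressed straight down to a tool height of 31.4 mm, which puts the fuse centre at about 40 mm, the seat height. The upward force on the tool rose to 28 N as the fuse met the saddles. A sideways force of about 15 N built up in that last press and went away when I let go.
- **Final check:** the last wrist picture shows both caps inside the clips. At the home height the body measures 26 x 50 mm, with equal widths at both ends, so it is level. It sits within about 0.5 mm of the holder's centre.
- **Not checked directly:** the clip lean angles can't be read, so "fully home" rests on the height, the force and the picture. No check failed or disagreed.

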